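# Four clicks of speed, then off goes the train

### The job

Set the toy train's speed and send it off: with a fingertip, gently push the upright peg on the controller's round dial so that the dial turns clockwise (seen from above) by exactly four clicks, never past the fourth, and leave it resting there; do not pinch the peg. Only then press the round start button on the same controller right down, hold it there for a moment, and let it come back up. Leave the engine, the wagon and the little tree where they stand.

Things in the scene. Friction and masses are not known exactly. Their poses are not given: they have to be found in the camera images.
- controller: Grey metal train controller fixed to the green baseboard: flat box 130 (its x) x 250 (its y) x 45 mm high, black rubber skirt 3 mm wider all round at its foot. Origin: centre of its underside; z up. The dial and the start button stand on its top on its y centre line, one 58 mm to +y and the other 58 mm to -y of the centre; which is on which side changes.
- dial_base: Fixed dark steel disc on top of the controller, 116 mm across, 6 mm thick, with 12 small white ticks near its rim, every 30 degrees. Origin: centre of its underside, 45 mm above the baseboard, on the dial's vertical axis. Its x axis points to the peg's starting tick (any direction). On it lies the black dial, 94 mm across: flat face 19 mm above this origin, nothing on it but the peg.
- peg (a point): Upright round aluminium peg, 12 mm in diameter, 28 mm tall, fixed on the dial's face 38 mm from the dial's axis; goes round with it, in line with a tick at every click stop. This point: centre of its foot, level with the dial's face (64 mm above the baseboard). Pushed squarely along its circle it takes 3 to 6 N (more if pushed at a slant); pinching or forcing it with over 25 N is not allowed.
- dial (a joint): Turn of the dial in rad, 0 at the start, growing clockwise from above. Stops every 30 degrees (0.524); four clicks = 2.094. Sprung to the stops: it resists with up to 0.12 N m (3 N at the peg) until half-way (15 degrees), then jumps by itself to the next stop, leaving the finger behind. Let go before half-way it springs back. Turns two clicks backward to eight forward.
- start (a joint): Travel of the start button in m: 0 up, 0.006 fully down. A spring pushes it back up; fully down takes 5 N.
- start_top (a point): Centre of the upper face of the start button (67 mm above the baseboard when up), a white round plastic button 28 mm across in a round black housing 44 mm across, standing on top of the controller. It is pressed straight down 6 mm and then still stands 4 mm proud of its housing.
- engine: Loose model steam engine, green and black, 235 mm long (along its y), 58 mm wide, 98 mm high, 0.9 kg, standing on the track beyond the controller and to its right. Origin: centre of its underside, at rail height. Leave it alone.
- wagon: Loose open wooden goods wagon, 130 mm long (along its y), 56 mm wide, 64 mm high, standing on the baseboard to the right (-y side) of the controller. Origin: centre of its underside. Leave it alone.
- tree: Loose model tree 130 mm tall, 60 mm across, on a round foot, standing to the left (+y side) of the controller. Origin: centre of its underside. Leave it alone.

How it is judged (in metres and radians):
On the way, in this order (a step that is already met when the one before it is completed fails the run):
1. the dial rests at the fourth click (value of joint dial between 1.92 and 2.27 rad), for 0.2 s.
2. the start button is pressed right down (value of joint start above 0.0045 m), for 0.1 s.
At the end, for the whole second after the job is handed in: The dial rests four clicks clockwise of where it began (2.094 rad, within 0.13 rad), the start button has been pressed after that and is up again (within 1.5 mm), and engine, wagon and tree stand within 20 mm of where they were, the tree upright (value of joint dial between 1.96 and 2.23 rad and velocity of joint dial between -0.05 and 0.05 rad/s and value of joint start below 0.0015 m and distance of each of engine, wagon, tree from where it was at the start of the episode below 0.02 m and angle between tree's own z axis and vertical below 0.2 rad); the robot touches nothing.
It fails at once if the dial was turned past the fourth click (value of joint dial above 2.4 rad).
It fails at once if the dial was turned backward by a click (value of joint dial below -0.3 rad).
It fails at once if the peg was pinched or forced (over 25 N) (contact force between the fingers and dial_c1 above 25 N).
It fails at once if the start button was pressed before the dial was at the fourth click (value of joint start above 0.0045 m and value of joint dial below 1.8 rad).
It fails at once if the engine, wagon or tree was moved or knocked over (distance of any of engine, wagon, tree from where it was at the start of the episode above 0.025 m or angle between tree's own z axis and vertical above 0.4 rad).
It also fails if it takes over 54 s, if anything falls off the work surface, if the arm or the gripper's body presses on something with over 40 N, if the wrist force passes 120 N, or if a joint passes its speed limit or range.

### The arm

A 6-joint arm with a two-finger parallel gripper is mounted at the origin on the work surface. World frame = base frame: x ahead of the robot, y to its left, z up, the work surface at z = 0. Lengths are in mm, angles in rad, forces in N, time in s.
With the tool pointing down it reaches from about 350 to 850 mm from the base axis. Payload 8.1 kg.
Tool frame: the origin (TCP) lies midway between the tips of the shut fingers; the grasp point (between the pads) lies 19 mm behind it; z points along the fingers, y is the line along which they close (so a half turn about z gives the same grasp; the last joint's range is limited). The gripper opens to 85 mm and grips with 20 to 120 N. Pads are 22 mm wide; open, the fingers measure 114 mm over their backs; the gripper's body (76 mm by 85 mm) begins 54 mm behind the grasp point. The pads swing forward as they close: fully open they stand 13 mm farther back than shut.
Start: joints at [1.263, 0.13, 1.488, -0, 1.523, -0.085], TCP at [132.554, 585.179, 231.292] pointing down, gripper open.
Joint ranges: [-2.96, 2.96], [-0.89, 2.26], [0.02, 2.5], [-1.34, 4.48], [0, 2.73], [-2.66, 2.66]. Speed limits (rad/s): [2.39, 2.39, 2.79, 3.14, 3.14, 3.14].

### API

Orientations are given as [roll, pitch, yaw] about the fixed x, y, z axes, in that order (R = Rz(yaw) Ry(pitch) Rx(roll)).
In Python, from bench import status, optics, sign_off gives the robot as it stands.
- The arm moves only by the tool play_rows, never from a script. Its argument "motion" is a list of rows, each a list of 5 numbers: the shift along the tool's x, y, z in cm, then the turn about the tool's z in rad, then the closure, from -1 (fully open) to 1 (shut). A call has 1 to 5 rows; each row shifts and turns the commanded pose from where the row before left it, along the tool's axes as they then stand; what a row does not reach is not made up. A row lasts 1/8 s, in which the tool goes at most 62.5 mm and 10.7 degrees, less where a joint would pass 70% of its speed; a pose out of reach is approached as far as the arm can. A call is refused whole if a number of a shift passes 6.25 or a number of a turn 0.188, either way. A call with a gripper value outside its range is refused whole. The fingers move at their own pace and stop on an object; "grip_force" is the grip in N (left out, the last holds). Time passes only in rows, so rows that do not move let the fingers close. It gives the time, the measured TCP pose, the force, the opening and the grip force at its end, in the units of the state.
- status.observe(): the state, without advancing time (a new reading comes with each control period).
- optics.snapshot(name): name is "scene" or "top" or "wrist"; returns a dict with "pixels" (400x640x3 uint8, red, green, blue), "depth" (400x640 float32, mm along the optical axis (not along the pixel's ray), 0 where there is no reading), "camera_matrix" (3x3 intrinsics, pixels), "world_from_camera" (4x4, takes a point from camera to world coordinates); the wrist camera has in their place "hand_eye" (4x4, takes a point from camera to tool coordinates, whose origin is the TCP and whose axes are the flange's). Camera axes: x right, y down, z forward; pixel columns grow to the right and rows downward; lengths in mm; the calibration is good to about 2 mm. A picture is of the moment at which its call begins: read the wrist's pose just before it.
- sign_off(): hands the job in; it is judged then, once.
The state is a dict: "time_s": time; "q": joint angles; "dq": joint speeds; "joint_torque": joint torques, N m; "tcp_pos": TCP position; "ee_rot": TCP orientation; "wrist_force": force on the tool from outside, world axes, zero at the start; "wrist_torque": the same for the moment, N m; "opening": finger opening in mm; "gripper_force": force on a finger pad.
Only numpy, scipy, OpenCV 4.12 (cv2) and the standard library are available. Lean on these libraries where they do the work, as an engineer would, in place of code of your own. Each camera call takes 0.05 s, during which the arm holds its last target. There are 200 camera calls.

## Working session

There is one attempt and no reset: what is moved stays moved. The work goes in short steps, Python scripts to look and compute and a tool call to move; the robot and the scene stay as the last step left them, time stands still between calls to the robot, and variables do not carry over. Pictures are saved under pics/ and viewed, at most 10 in all, crops included, and the job is handed in when it is done.

Besides the shell and the picture viewer there is one more tool, called after "Emit:" as name(argument=value, ...), one argument or row to a line, values as JSON. play_rows: Moves the arm, as the interface text tells. Its arguments: {"type":"object","properties":{"motion":{"type":"array","items":{"type":"array","items":{"type":"number"}}},"grip_force":{"type":"number"}},"required":["motion"]}

```bash
mkdir -p pics; ls
cat > h.py <<'E'
import numpy as np, cv2
from bench import status, optics, sign_off
def snap(n):
    s=optics.snapshot(n); return s
def cloud(s,T=None):
    K=np.array(s["camera_matrix"]); T=np.array(s["world_from_camera"]) if T is None else T
    d=s["depth"]; v,u=np.indices(d.shape)
    P=np.stack([(u-K[0,2])/K[0,0]*d,(v-K[1,2])/K[1,1]*d,d,np.ones_like(d)],-1)
    W=(P@T.T)[...,:3]; W[d==0]=np.nan
    return W
def save(s,f): cv2.imwrite(f,cv2.cvtColor(s["pixels"],cv2.COLOR_RGB2BGR))
E
python3 - <<'E'
from h import *
s=snap("top"); save(s,"pics/top.png"); np.savez("top.npz",**s)
s=snap("scene"); save(s,"pics/scene.png"); np.savez("scene.npz",**s)
o=status.observe(); print(o)
E
```

```text
pics
{'time_s': 0.1, 'q': array([ 1.26262024e+00,  1.31116184e-01,  1.48918437e+00, -3.04191073e-05,
        1.52299859e+00, -8.53986047e-02]), 'dq': array([ 0.00046201, -0.00238193, -0.00201356, -0.00070778,  0.0019476 ,
        0.00015021]), 'joint_torque': array([ 1.02464652e-03, -5.70948744e+01, -5.01946235e+01, -1.87541018e-04,
        8.06470314e-03, -3.62207049e-05]), 'tcp_pos': array([132.39875103, 584.69428278, 230.32340376]), 'ee_rot': array([-3.13988979e+00, -1.15284001e-04,  2.91881655e+00]), 'wrist_force': array([-0.29857701, -0.05696337, -0.42730696]), 'wrist_torque': array([-0.00299156,  0.02754571, -0.01699777]), 'gripper_force': 0.0, 'opening': 85.48460911568162}
```

View pics/top.png

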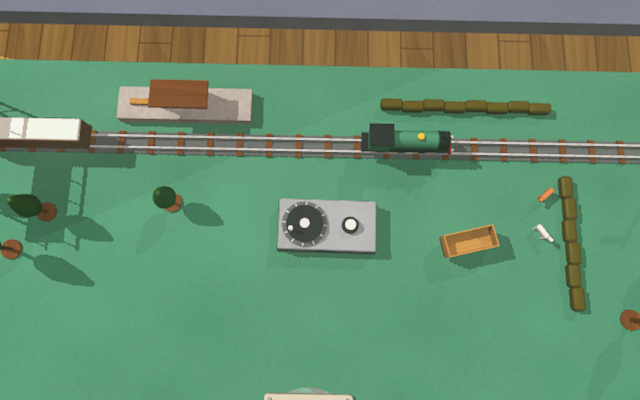

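View pics/scene.png

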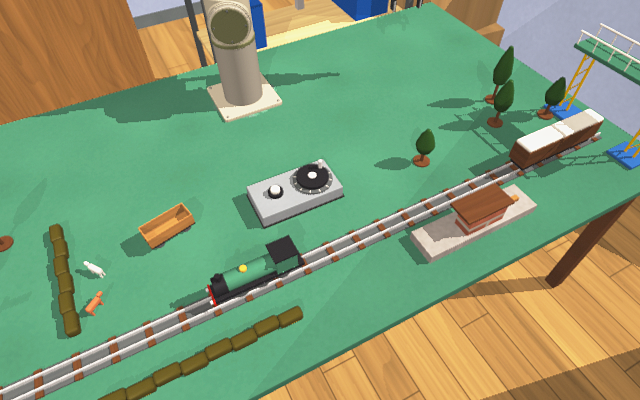

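The top view shows the dial at about (305,223), the button at (350,225), the wagon at (470,242), the tree at (168,200) and the engine at (410,138). There are two light spots on the dial, so I'll enlarge it and measure.

Run:
```python
from h import *
for n,(r0,r1,c0,c1) in dict(top=(190,262,270,385),scene=(150,230,240,350)).items():
    s=dict(np.load(n+".npz")); W=cloud(s)
    np.set_printoptions(precision=1,suppress=True)
    if n=="top":
        for p in [(223,305),(228,291),(225,350),(240,370),(205,283),(245,283),(205,370),(260,300)]: print(p,W[p],s["pixels"][p])
        m=(W[...,2]>35)&(W[...,2]<60); m[:190]=0;m[262:]=0;m[:,:270]=0;m[:,385:]=0
        pts=W[m][:,:2].astype(np.float32); print(cv2.minAreaRect(pts), m.sum())
    Z=W[r0:r1,c0:c1]
    for a,b in [(85,100),(76,84),(64,71)]:
        k=(Z[...,2]>a)&(Z[...,2]<b); print(n,a,b,k.sum(),np.nanmean(Z[k],0) if k.any() else '')
    sub=s["pixels"][r0:r1,c0:c1]
    im=cv2.resize(sub,None,fx=5,fy=5,interpolation=cv2.INTER_CUBIC); cv2.imwrite(f"pics/{n}c.png",im[...,::-1])
```

```text
(223, 305) [523.3  18.7  63.6] [241 233 224]
(228, 291) [506.3  52.6  91.6] [241 232 223]
(225, 350) [519.9 -94.2  67.4] [241 240 226]
(240, 370) [ 485.8 -147.2   44.1] [186 186 181]
(205, 283) [571.2  76.2  46.4] [182 182 178]
(245, 283) [468.7  73.2  45.2] [177 178 173]
(205, 370) [ 576.1 -147.8   43.7] [183 183 180]
(260, 300) [434.4  29.9   5. ] [ 90 151 116]
((522.6151123046875, -35.95957946777344), (250.38165283203125, 130.54843139648438), 89.14498138427734) 3814
top 85 100 19 [506.8  56.   91.1]
top 76 84 3 [503.8  54.6  78.9]
top 64 71 566 [523.3   5.4  66. ]
scene 85 100 13 [511.9  51.7  92. ]
scene 76 84 10 [513.9  50.4  80.6]
scene 64 71 403 [528.2   1.3  65.8]
```

View pics/topc.png

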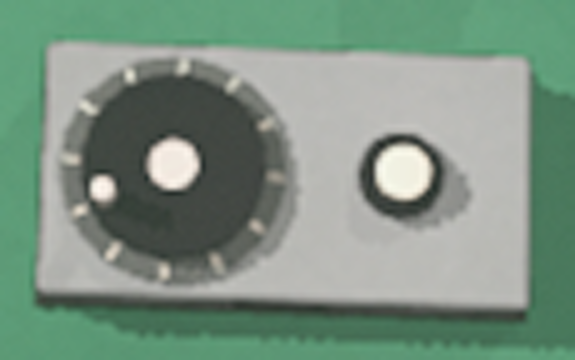

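View pics/scenec.png

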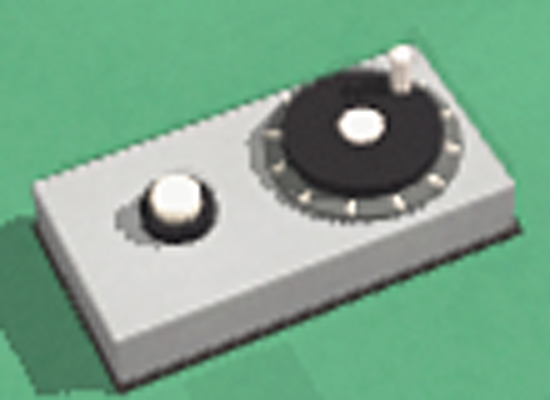

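The peg stands on the robot-left, near side of the dial, about (507,54) with its top at z≈92. Its angle is about 115° around the dial axis at (523,21), and the button is at (521,-94). These heights and sizes agree with the description. Next I move over the dial with the fingers shut.

Emit:
play_rows(
  motion=[
    [-3.4, -3.1, 0, 0, 1],
    [-3.4, -3.1, 0, 0, 1],
    [-3.4, -3.1, 0, 0, 1],
    [-3.4, -3.1, 0, 0, 1],
    [-3.4, -3.1, 0, 0, 1],
  ],
  grip_force=20,
)

```text
time_s: 0.72
tcp_pos: [264.6, 395.0, 230.9]
ee_rot: [-3.141, -0.0, 2.919]
wrist_force: [0.2, 0.5, 0.7]
opening: 0.1
gripper_force: 0.0
```

Emit:
play_rows(
  motion=[
    [-3.4, -3.1, 0, 0, 1],
    [-3.4, -3.1, 0, 0, 1],
    [-3.4, -3.1, 0, 0, 1],
    [-3.4, -3.1, 0, 0, 1],
    [-3.4, -3.1, 0, 0, 1],
  ],
)

```text
time_s: 1.35
tcp_pos: [396.1, 206.3, 231.0]
ee_rot: [-3.141, -0.0, 2.919]
wrist_force: [0.5, -0.4, 0.4]
opening: 0.1
gripper_force: 0.0
```

Emit:
play_rows(
  motion=[
    [-3.4, -3.1, 0, 0, 1],
    [-3.4, -3.1, 0, 0, 1],
    [-3.4, -3.1, 0, 0, 1],
    [0, 0, 0, 0, 1],
  ],
)

```text
time_s: 1.85
tcp_pos: [475.5, 92.0, 230.7]
ee_rot: [-3.141, -0.001, 2.915]
wrist_force: [-0.3, -0.0, 0.1]
opening: 0.3
gripper_force: 0.0
```

```bash
cat >> h.py <<'E'
from scipy.spatial.transform import Rotation as Ro
def wrist():
    o=status.observe(); s=snap("wrist"); T=np.eye(4)
    T[:3,:3]=Ro.from_euler("xyz",o["ee_rot"]).as_matrix(); T[:3,3]=o["tcp_pos"]
    return s,cloud(s,T@np.array(s["hand_eye"])),o
E
python3 - <<'E'
from h import *
np.set_printoptions(precision=1,suppress=True)
s,W,o=wrist(); save(s,"pics/w1.png"); np.savez("w1.npz",W=W,p=s["pixels"])
print(np.array(s["hand_eye"]),o["tcp_pos"])
g=s["pixels"].min(-1)>190
d=np.hypot(W[...,0]-523,W[...,1]-21)
for nm,m in dict(pegtop=(W[...,2]>86)&(W[...,2]<96)&(d<55),disc=g&(abs(W[...,2]-64)<5)&(d<15),btn=g&(np.hypot(W[...,0]-521,W[...,1]+94)<25)).items():
    if m.any(): print(nm,m.sum(),np.median(W[m],0),(W[m].min(0)+W[m].max(0))/2,np.ptp(W[m],0))
E
```

```text
[[  -0.    -1.    -0.3   72. ]
 [   1.    -0.     0.     0.8]
 [  -0.    -0.3    1.  -144.1]
 [   0.     0.     0.     1. ]] [475.5  92.  230.7]
pegtop 144 [506.9  54.3  93.2] [508.2  54.   90.8] [11.1 11.2  9.3]
disc 392 [524.8  19.3  66.3] [524.7  19.1  66.2] [23.6 23.4  3.3]
btn 539 [523.5 -94.1  68.4] [526.8 -93.1  57.8] [33.3 48.  26.3]
```

View pics/w1.png

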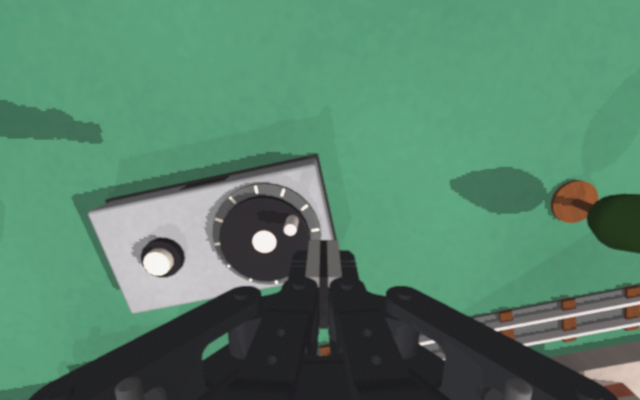

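The wrist view shows the fingers shut, the peg at (291,228), the centre disc at (264,242) and the button at (158,262). The dial axis is about (524.3,20.2), with the peg at radius 38 mm and 116.4°. Next I turn the tool so its -x faces along the push, then come in behind the peg.

Emit:
play_rows(
  motion=[
    [0, 0, 0, -0.1715, 1],
    [0, 0, 0, -0.1715, 1],
    [0, 0, 0, -0.1715, 1],
    [0, 0, 0, -0.1715, 1],
    [0, 0, 0, 0, 1],
  ],
)

```text
time_s: 2.52
tcp_pos: [473.9, 95.5, 231.1]
ee_rot: [3.141, -0.0, -2.678]
wrist_force: [0.1, 0.5, -0.3]
opening: 0.1
gripper_force: 0.0
```

Emit:
play_rows(
  motion=[
    [0.8, -2.4, 3, 0, 1],
    [0.7, -2.4, 3, 0, 1],
    [0, 0, 3.5, 0, 1],
    [0, 0, 3.5, 0, 1],
    [0, 0, 0, 0, 1],
  ],
)

```text
time_s: 3.15
tcp_pos: [479.7, 45.4, 98.3]
ee_rot: [3.138, -0.006, -2.681]
wrist_force: [-0.6, -0.7, 0.5]
opening: 0.1
gripper_force: 0.0
```

Emit:
play_rows(
  motion=[
    [-0.1, -0.4, 1.3, 0, 1],
    [0, 0, 1.3, 0, 1],
    [0, 0, 0, 0, 1],
    [0, 0, 0, 0, 1],
  ],
)

```text
time_s: 3.65
tcp_pos: [485.6, 41.7, 75.7]
ee_rot: [-3.141, 0.0, -2.679]
wrist_force: [0.1, -0.2, -0.4]
opening: -0.1
gripper_force: 0.0
```

```bash
cat >> h.py <<'E'
C=np.array([524.3,20.2]); TH0=116.4
def where():
    o=status.observe(); p=o["tcp_pos"]; yaw=o["ee_rot"][2]
    return p,yaw,o
def plan(turns, gap=17.):
    """rows to bring face to peg-turn angles (deg) successively, from present pose"""
    p,yaw,o=where(); p=p[:2].copy()
    for t in turns:
        th=np.radians(TH0-t); tgt=C+38*np.array([np.cos(th),np.sin(th)])+gap*np.array([-np.sin(th),np.cos(th)])
        d=tgt-p; x=np.array([np.cos(yaw),np.sin(yaw)]); y=np.array([np.sin(yaw),-np.cos(yaw)])
        ny=th+np.pi/2; dy=(ny-yaw+np.pi)%(2*np.pi)-np.pi
        print(t,"cm",np.round([d@x/10,d@y/10],2),"turn",round(-dy,3)); p=tgt; yaw=yaw+dy
E
python3 - <<'E'
from h import *
p,yaw,o=where(); print(p,yaw,o["wrist_force"]); plan([0,4,8,12,16,20])
E
```

```text
[485.57093645  41.72283112  75.72635601] -2.67862374906191 [ 0.06423763 -0.21282684 -0.40497424]
0 cm [-0.81  0.15] turn 0.002
4 cm [-0.27  0.11] turn 0.07
8 cm [-0.27  0.11] turn 0.07
12 cm [-0.27  0.11] turn 0.07
16 cm [-0.27  0.11] turn 0.07
20 cm [-0.27  0.11] turn 0.07
```

Emit:
play_rows(
  motion=[
    [-0.3, 0.15, 0.3, 0, 1],
    [-0.3, 0, 0, 0, 1],
    [-0.2, 0, 0, 0, 1],
    [0, 0, 0, 0, 1],
  ],
)

```text
time_s: 4.15
tcp_pos: [492.0, 46.7, 72.4]
ee_rot: [-3.141, 0.0, -2.678]
wrist_force: [-0.5, 0.2, 0.6]
opening: -0.1
gripper_force: 0.0
```

Emit:
play_rows(
  motion=[
    [-0.27, 0.11, 0, 0.07, 1],
    [0, 0, 0, 0, 1],
  ],
)

```text
time_s: 4.4
tcp_pos: [493.6, 48.7, 72.3]
ee_rot: [-3.142, -0.0, -2.748]
wrist_force: [-1.1, -0.9, 1.0]
opening: 0.2
gripper_force: 0.7
```

Emit:
play_rows(
  motion=[
    [-0.27, 0.11, 0, 0.07, 1],
    [0, 0, 0, 0, 1],
  ],
)

```text
time_s: 4.65
tcp_pos: [495.5, 50.7, 72.2]
ee_rot: [-3.141, -0.001, -2.817]
wrist_force: [-1.9, -1.7, 0.9]
opening: 0.1
gripper_force: 1.4
```

Emit:
play_rows(
  motion=[
    [-0.27, 0.11, 0, 0.07, 1],
    [0, 0, 0, 0, 1],
  ],
)

```text
time_s: 4.9
tcp_pos: [497.8, 52.6, 72.2]
ee_rot: [-3.142, -0.001, -2.886]
wrist_force: [-1.8, -1.6, 1.1]
opening: -0.3
gripper_force: 1.3
```

Emit:
play_rows(
  motion=[
    [-0.27, 0.11, 0, 0.07, 1],
    [0, 0, 0, 0, 1],
  ],
)

```text
time_s: 5.15
tcp_pos: [500.5, 54.6, 72.3]
ee_rot: [3.141, 0.0, -2.956]
wrist_force: [0.1, -0.9, -1.4]
opening: -0.2
gripper_force: 0.2
```

Emit:
play_rows(
  motion=[
    [-0.14, 0.06, 0, 0.035, 1],
    [0, 0, 0, 0, 1],
  ],
)

```text
time_s: 5.4
tcp_pos: [501.9, 55.4, 72.4]
ee_rot: [3.142, 0.001, -2.993]
wrist_force: [-0.1, 0.8, 0.4]
opening: 0.0
gripper_force: 0.0
```

Emit:
play_rows(
  motion=[
    [-0.14, 0.06, 0, 0.035, 1],
    [0, 0, 0, 0, 1],
  ],
)

```text
time_s: 5.65
tcp_pos: [503.0, 56.2, 72.4]
ee_rot: [3.142, 0.0, -3.029]
wrist_force: [-0.6, 0.4, 0.2]
opening: -0.1
gripper_force: 0.0
```

```bash
cat >> h.py <<'E'
def report():
    p,yaw,o=where(); th=yaw-np.pi/2
    t=np.array([-np.sin(th),np.cos(th)]); f=o["wrist_force"][:2]
    r=p[:2]-C; print("face turn",round((TH0-np.degrees(th)+180)%360-180,1),"off tang",round(r@t,1),"rad",round(r@np.array([np.cos(th),np.sin(th)]),1),"F ccw/rad",round(f@t,1),round(f@np.array([np.cos(th),np.sin(th)]),1),"t",o["time_s"])
E
python3 -c "
from h import *
report()
s,W,o=wrist(); save(s,'pics/w2.png')
d=np.hypot(W[...,0]-C[0],W[...,1]-C[1])
for z in (84,88):
  m=(W[...,2]>z)&(W[...,2]<98)&(d<50)&(s['pixels'].min(-1)>150)
  if m.any():
    q=np.median(W[m],0); print(m.sum(),q,TH0-np.degrees(np.arctan2(q[1]-C[1],q[0]-C[0])))
"
```

```text
face turn 19.9 off tang 17.1 rad 38.2 F ccw/rad 0.5 0.5 t 5.65
61 [529.53492781  59.88749494  93.67633028] 33.91414771165388
61 [529.53492781  59.88749494  93.67633028] 33.91414771165388
```

View pics/w2.png

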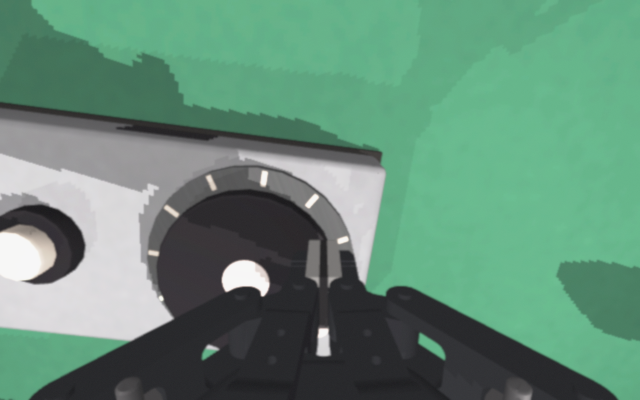

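The peg shows between the fingers at (323,340). It measures about 34°, partly hidden, so one click is done: the jump came at a face turn of about 15°. On to the second, in single steps.

Emit:
play_rows(
  motion=[
    [-0.27, 0.11, 0, 0.07, 1],
    [-0.27, 0.11, 0, 0.07, 1],
    [0, 0, 0, 0, 1],
  ],
)

```text
time_s: 6.08
tcp_pos: [508.2, 58.8, 72.3]
ee_rot: [3.142, 0.0, 3.116]
wrist_force: [-0.0, 0.5, -0.1]
opening: -0.3
gripper_force: 0.0
```

Emit:
play_rows(
  motion=[
    [-0.27, 0.11, 0, 0.07, 1],
    [0, 0, 0, 0, 1],
  ],
)

```text
time_s: 6.32
tcp_pos: [510.8, 59.8, 72.3]
ee_rot: [-3.142, 0.0, 3.047]
wrist_force: [0.8, -0.2, -0.1]
opening: 0.1
gripper_force: 0.0
```

Emit:
play_rows(
  motion=[
    [-0.27, 0.11, 0, 0.07, 1],
    [0, 0, 0, 0, 1],
  ],
)

```text
time_s: 6.58
tcp_pos: [513.3, 60.6, 72.2]
ee_rot: [-3.141, -0.001, 2.977]
wrist_force: [-1.2, 0.5, 0.9]
opening: 0.4
gripper_force: 0.7
```

Emit:
play_rows(
  motion=[
    [-0.27, 0.11, 0, 0.07, 1],
    [0, 0, 0, 0, 1],
  ],
)

```text
time_s: 6.82
tcp_pos: [516.0, 61.3, 72.1]
ee_rot: [-3.141, -0.001, 2.908]
wrist_force: [-4.3, 1.0, 1.3]
opening: 0.1
gripper_force: 1.5
```

Emit:
play_rows(
  motion=[
    [-0.27, 0.11, 0, 0.07, 1],
    [0, 0, 0, 0, 1],
  ],
)

```text
time_s: 7.08
tcp_pos: [519.0, 61.8, 72.1]
ee_rot: [-3.142, -0.001, 2.838]
wrist_force: [-3.0, 2.0, 1.4]
opening: -0.2
gripper_force: 1.4
```

```bash
python3 -c "
from h import *
report(); plan([46,50])"
```

```text
face turn 43.8 off tang 17.5 rad 38.1 F ccw/rad 3.5 1.0 t 7.075
46 cm [-0.2   0.05] turn 0.038
50 cm [-0.27  0.11] turn 0.07
```

Emit:
play_rows(
  motion=[
    [-0.2, 0.06, 0, 0.04, 1],
    [0, 0, 0, 0, 1],
  ],
)

```text
time_s: 7.32
tcp_pos: [521.5, 61.7, 72.2]
ee_rot: [3.141, 0.0, 2.798]
wrist_force: [-0.2, 1.2, 0.0]
opening: -0.2
gripper_force: 0.6
```

Emit:
play_rows(
  motion=[
    [-0.14, 0.06, 0, 0.035, 1],
    [0, 0, 0, 0, 1],
  ],
)

```text
time_s: 7.58
tcp_pos: [523.4, 61.5, 72.5]
ee_rot: [3.142, 0.001, 2.76]
wrist_force: [-0.1, -0.3, 0.5]
opening: 0.2
gripper_force: 0.0
```

```bash
python3 -c "
from h import *
report(); plan([54,58,62,66,70,74])"
```

```text
face turn 48.3 off tang 16.2 rad 38.0 F ccw/rad -0.0 -0.3 t 7.575
54 cm [-0.31  0.15] turn 0.1
58 cm [-0.27  0.11] turn 0.07
62 cm [-0.27  0.11] turn 0.07
66 cm [-0.27  0.11] turn 0.07
70 cm [-0.27  0.11] turn 0.07
74 cm [-0.27  0.11] turn 0.07
```

Second click done: the force dropped to zero. On to the third.

Emit:
play_rows(
  motion=[
    [-0.31, 0.15, 0, 0.1, 1],
    [-0.27, 0.11, 0, 0.07, 1],
    [0, 0, 0, 0, 1],
  ],
)

```text
time_s: 7.95
tcp_pos: [529.7, 61.5, 72.5]
ee_rot: [3.141, 0.001, 2.591]
wrist_force: [-0.0, -0.8, 0.3]
opening: -0.2
gripper_force: 0.0
```

Emit:
play_rows(
  motion=[
    [-0.27, 0.11, 0, 0.07, 1],
    [0, 0, 0, 0, 1],
  ],
)

```text
time_s: 8.2
tcp_pos: [532.3, 61.1, 72.4]
ee_rot: [3.142, 0.0, 2.522]
wrist_force: [0.2, -0.2, 0.2]
opening: -0.2
gripper_force: 0.0
```

Emit:
play_rows(
  motion=[
    [-0.27, 0.11, 0, 0.07, 1],
    [0, 0, 0, 0, 1],
  ],
)

```text
time_s: 8.45
tcp_pos: [534.8, 60.6, 72.2]
ee_rot: [-3.141, -0.0, 2.452]
wrist_force: [0.1, 0.3, 1.0]
opening: -0.0
gripper_force: 0.4
```

Emit:
play_rows(
  motion=[
    [-0.27, 0.11, 0, 0.07, 1],
    [0, 0, 0, 0, 1],
  ],
)

```text
time_s: 8.7
tcp_pos: [537.4, 59.9, 72.2]
ee_rot: [-3.141, -0.001, 2.383]
wrist_force: [-1.5, 2.2, 0.1]
opening: 0.1
gripper_force: 1.3
```

Emit:
play_rows(
  motion=[
    [-0.2, 0.08, 0, 0.05, 1],
    [0, 0, 0, 0, 1],
  ],
)

```text
time_s: 8.95
tcp_pos: [539.5, 59.2, 72.2]
ee_rot: [3.142, -0.001, 2.333]
wrist_force: [-0.4, 2.7, 0.3]
opening: -0.2
gripper_force: 1.8
```

```bash
python3 -c "
from h import *
report(); plan([76,78])"
```

```text
face turn 72.7 off tang 17.7 rad 38.0 F ccw/rad 2.2 1.6 t 8.95
76 cm [-0.29  0.09] turn 0.057
78 cm [-0.13  0.06] turn 0.035
```

Emit:
play_rows(
  motion=[
    [-0.22, 0.07, 0, 0.045, 1],
    [0, 0, 0, 0, 1],
  ],
)

```text
time_s: 9.2
tcp_pos: [541.8, 58.0, 72.2]
ee_rot: [3.141, -0.0, 2.288]
wrist_force: [-0.7, 3.1, -0.4]
opening: 0.2
gripper_force: 1.4
```

Emit:
play_rows(
  motion=[
    [-0.13, 0.06, 0, 0.035, 1],
    [0, 0, 0, 0, 1],
  ],
)

```text
time_s: 9.45
tcp_pos: [543.3, 56.8, 72.4]
ee_rot: [-3.141, 0.001, 2.25]
wrist_force: [0.6, 0.8, -0.1]
opening: 0.2
gripper_force: 0.4
```

```bash
python3 -c "
from h import *
report(); plan([84,88,92,96,100,104])
s,W,o=wrist(); save(s,'pics/w3.png')
d=np.hypot(W[...,0]-C[0],W[...,1]-C[1])
m=(W[...,2]>84)&(W[...,2]<98)&(d<50)&(s['pixels'].min(-1)>150)
if m.any():
    q=np.median(W[m],0); print(m.sum(),q,TH0-np.degrees(np.arctan2(q[1]-C[1],q[0]-C[0])))
"
```

```text
face turn 77.5 off tang 16.6 rad 37.8 F ccw/rad 0.2 1.0 t 9.45
84 cm [-0.4   0.19] turn 0.114
88 cm [-0.27  0.11] turn 0.07
92 cm [-0.27  0.11] turn 0.07
96 cm [-0.27  0.11] turn 0.07
100 cm [-0.27  0.11] turn 0.07
104 cm [-0.27  0.11] turn 0.07
```

Emit:
play_rows(
  motion=[
    [-0.4, 0.19, 0, 0.114, 1],
    [-0.27, 0.11, 0, 0.07, 1],
    [0, 0, 0, 0, 1],
  ],
)

```text
time_s: 9.88
tcp_pos: [549.7, 53.0, 72.4]
ee_rot: [3.142, 0.001, 2.066]
wrist_force: [0.6, -0.3, 0.4]
opening: -0.2
gripper_force: 0.0
```

Emit:
play_rows(
  motion=[
    [-0.27, 0.11, 0, 0.07, 1],
    [0, 0, 0, 0, 1],
  ],
)

```text
time_s: 10.12
tcp_pos: [551.8, 51.4, 72.3]
ee_rot: [-3.142, 0.0, 1.998]
wrist_force: [-0.7, 0.0, -0.0]
opening: -0.3
gripper_force: 0.0
```

Emit:
play_rows(
  motion=[
    [-0.27, 0.11, 0, 0.07, 1],
    [0, 0, 0, 0, 1],
  ],
)

```text
time_s: 10.38
tcp_pos: [553.7, 49.7, 72.3]
ee_rot: [-3.141, -0.0, 1.928]
wrist_force: [-0.5, 0.1, 0.8]
opening: -0.1
gripper_force: 0.3
```

Emit:
play_rows(
  motion=[
    [-0.27, 0.11, 0, 0.07, 1],
    [0, 0, 0, 0, 1],
  ],
)

```text
time_s: 10.62
tcp_pos: [555.6, 47.9, 72.3]
ee_rot: [-3.141, -0.0, 1.859]
wrist_force: [-1.3, 3.0, 0.7]
opening: 0.0
gripper_force: 1.3
```

```bash
python3 -c "
from h import *
report(); plan([102,104,106,108])"
```

```text
face turn 99.9 off tang 17.7 rad 37.9 F ccw/rad 3.2 -0.4 t 10.625
102 cm [-0.21  0.07] turn 0.037
104 cm [-0.13  0.06] turn 0.035
106 cm [-0.13  0.06] turn 0.035
108 cm [-0.13  0.06] turn 0.035
```

Emit:
play_rows(
  motion=[
    [-0.14, 0.06, 0, 0.035, 1],
    [0, 0, 0, 0, 1],
  ],
)

```text
time_s: 10.88
tcp_pos: [556.8, 46.6, 72.3]
ee_rot: [3.142, -0.0, 1.821]
wrist_force: [0.4, 3.1, -0.2]
opening: 0.5
gripper_force: 1.8
```

Emit:
play_rows(
  motion=[
    [-0.14, 0.06, 0, 0.035, 1],
    [0, 0, 0, 0, 1],
  ],
)

```text
time_s: 11.12
tcp_pos: [557.9, 45.1, 72.3]
ee_rot: [3.141, 0.0, 1.785]
wrist_force: [2.2, 3.9, -1.3]
opening: 0.3
gripper_force: 1.7
```

```bash
python3 -c "
from h import *
report(); plan([104,106,108])"
```

```text
face turn 104.1 off tang 17.2 rad 38.1 F ccw/rad 3.3 3.0 t 11.125
104 cm [-0.02 -0.02] turn -0.002
106 cm [-0.13  0.06] turn 0.035
108 cm [-0.13  0.06] turn 0.035
```

Emit:
play_rows(
  motion=[
    [-0.14, 0.04, 0, 0.03, 1],
    [0, 0, 0, 0, 1],
  ],
)

```text
time_s: 11.38
tcp_pos: [558.6, 43.5, 72.4]
ee_rot: [3.141, 0.0, 1.755]
wrist_force: [0.7, 3.2, 0.2]
opening: 0.1
gripper_force: 1.1
```

Emit:
play_rows(
  motion=[
    [-0.08, 0.03, 0, 0.02, 1],
    [0, 0, 0, 0, 1],
  ],
)

```text
time_s: 11.62
tcp_pos: [558.9, 42.8, 72.4]
ee_rot: [-3.142, 0.0, 1.735]
wrist_force: [0.3, 0.3, 0.4]
opening: 0.0
gripper_force: 0.4
```

```bash
python3 -c "
from h import *
report()"
```

```text
face turn 107.0 off tang 16.6 rad 37.8 F ccw/rad 0.3 0.4 t 11.625
```

The force fell to zero, so the fourth click has jumped. I back off, rise and check.

Emit:
play_rows(
  motion=[
    [0.5, 0, 0, 0, 1],
    [0.5, 0, 0, 0, 1],
    [0.5, 0, -2, 0, 1],
    [0, 0, -4, 0, 1],
    [0, 0, 0, 0, 1],
  ],
)

```text
time_s: 12.25
tcp_pos: [559.6, 58.4, 138.1]
ee_rot: [3.133, 0.001, 1.736]
wrist_force: [-0.1, -0.4, 0.7]
opening: -0.0
gripper_force: 0.0
```

Emit:
play_rows(
  motion=[
    [4, 0, -2, 0, 1],
    [0, 0, 0, 0, 1],
    [0, 0, 0, 0, 1],
  ],
)

```text
time_s: 12.62
tcp_pos: [549.8, 97.4, 152.4]
ee_rot: [3.141, 0.0, 1.737]
wrist_force: [-0.2, -0.6, 0.5]
opening: 0.1
gripper_force: 0.0
```

```bash
python3 -c "
from h import *
p,yaw,o=where(); print(p,yaw)
s,W,o=wrist(); save(s,'pics/w4.png')
d=np.hypot(W[...,0]-C[0],W[...,1]-C[1])
m=(W[...,2]>84)&(W[...,2]<98)&(d<50)&(s['pixels'].min(-1)>150)
if m.any():
    q=np.median(W[m],0); print(m.sum(),q,TH0-np.degrees(np.arctan2(q[1]-C[1],q[0]-C[0])))
b=np.array([523,-94.3]); d=b-p[:2]; x=np.array([np.cos(yaw),np.sin(yaw)]); y=np.array([np.sin(yaw),-np.cos(yaw)]); print('to button cm',d@x/10,d@y/10)
g=s['pixels'].min(-1)>190
m=g&(np.hypot(W[...,0]-521,W[...,1]+94)<22)&(W[...,2]>62)
if m.any(): print(m.sum(),np.median(W[m],0))
"
```

```text
[549.75257395  97.3710952  152.42812163] 1.7366999713049243
to button cm -18.462134306363296 -5.803850990645836
```

View pics/w4.png

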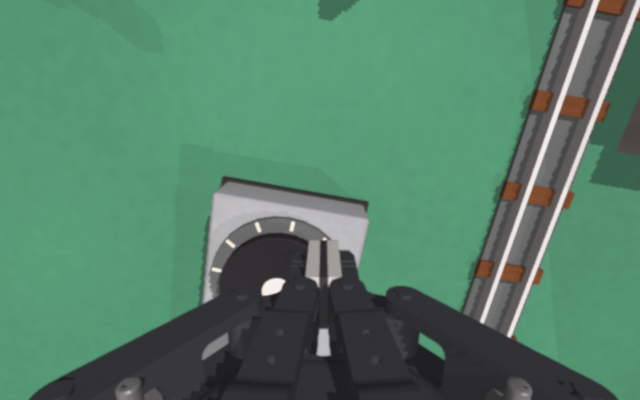

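The hand hides the peg in this view. I'll check with the top and scene cameras by numbers.

```bash
python3 -c "
from h import *
for n in ('top','scene'):
    s=snap(n); W=cloud(s); d=np.hypot(W[...,0]-C[0],W[...,1]-C[1])
    m=(W[...,2]>75)&(W[...,2]<96)&(d<50)&(s['pixels'].min(-1)>130)
    print(n,m.sum())
    if m.any():
        q=np.median(W[m],0); print(q,TH0-np.degrees(np.arctan2(q[1]-C[1],q[0]-C[0])))
"
```

```text
top 10
[558.6658916   36.59672567  91.12590809] 90.8931600693422
scene 25
[564.76346196  33.5878295   87.12743933] 98.09257316166503
```

Both cameras put the peg at about 90°, so only three clicks are done. The finger had stopped right at the half-way balance point and the dial sprang back. I go back in behind the peg and push a little further.

Emit:
play_rows(
  motion=[
    [-3.5, 0, 2, 0, 1],
    [0, 0, 2, 0, 1],
    [0, 0, 2, 0, 1],
    [0, 0, 2, 0, 1],
    [0, 0, 0, 0, 1],
  ],
)

```text
time_s: 13.4
tcp_pos: [553.6, 63.3, 69.6]
ee_rot: [-3.137, -0.001, 1.736]
wrist_force: [-0.7, 0.0, -0.9]
opening: 0.2
gripper_force: 0.0
```

```bash
python3 -c "
from h import *
report();p,y,o=where();print(p,o['wrist_force']); plan([88,92,96,100])"
```

```text
face turn 106.9 off tang 37.7 rad 36.0 F ccw/rad 0.2 -0.7 t 13.4
[553.57438323  63.28891279  69.63268123] [-0.69240956  0.03645993 -0.91852759]
88 cm [-0.93 -0.55] turn -0.33
92 cm [-0.27  0.11] turn 0.07
96 cm [-0.27  0.11] turn 0.07
100 cm [-0.27  0.11] turn 0.07
```

Emit:
play_rows(
  motion=[
    [0, 0, -0.2, -0.165, 1],
    [0, 0, 0, -0.165, 1],
    [0, 0, 0, 0, 1],
  ],
)

```text
time_s: 13.78
tcp_pos: [556.1, 63.3, 75.2]
ee_rot: [3.14, 0.001, 2.065]
wrist_force: [-1.5, -0.9, 0.5]
opening: 0.2
gripper_force: 0.0
```

```bash
python3 -c "
from h import *
report();p,y,o=where();print(p,o['wrist_force']); plan([88,92,96,100])"
```

```text
face turn 88.1 off tang 22.8 rad 48.5 F ccw/rad -0.1 -1.8 t 13.775
[556.14870836  63.2760189   75.1521858 ] [-1.54198295 -0.92600925  0.52160581]
88 cm [-0.58 -1.05] turn -0.001
92 cm [-0.27  0.11] turn 0.07
96 cm [-0.27  0.11] turn 0.07
100 cm [-0.27  0.11] turn 0.07
```

Emit:
play_rows(
  motion=[
    [0, -1.05, 0.3, 0, 1],
    [-0.5, 0, 0, 0, 1],
    [0, 0, 0, 0, 1],
  ],
)

```text
time_s: 14.15
tcp_pos: [548.8, 53.0, 71.4]
ee_rot: [3.141, 0.0, 2.064]
wrist_force: [-0.1, -0.1, 0.7]
opening: 0.1
gripper_force: 0.0
```

Emit:
play_rows(
  motion=[
    [-0.27, 0.11, 0, 0.07, 1],
    [-0.27, 0.11, 0, 0.07, 1],
    [-0.27, 0.11, 0, 0.07, 1],
    [0, 0, 0, 0, 1],
  ],
)

```text
time_s: 14.65
tcp_pos: [555.2, 47.8, 71.4]
ee_rot: [3.141, -0.001, 1.855]
wrist_force: [0.2, 2.9, 1.9]
opening: -0.0
gripper_force: 1.3
```

Emit:
play_rows(
  motion=[
    [-0.14, 0.06, 0, 0.035, 1],
    [-0.14, 0.06, 0, 0.035, 1],
    [0, 0, 0, 0, 1],
  ],
)

```text
time_s: 15.02
tcp_pos: [557.3, 45.2, 71.4]
ee_rot: [3.141, -0.0, 1.785]
wrist_force: [1.3, 4.0, -1.0]
opening: 0.2
gripper_force: 1.8
```

```bash
python3 -c "
from h import *
report(); print(where()[2]['gripper_force']); plan([104,106,108,110])"
```

```text
face turn 104.1 off tang 17.4 rad 37.5 F ccw/rad 3.7 2.1 t 15.025
1.8350510951131582
104 cm [-0.03  0.04] turn -0.002
106 cm [-0.13  0.06] turn 0.035
108 cm [-0.13  0.06] turn 0.035
110 cm [-0.13  0.06] turn 0.035
```

Emit:
play_rows(
  motion=[
    [-0.14, 0.06, 0, 0.035, 1],
    [0, 0, 0, 0, 1],
  ],
)

```text
time_s: 15.28
tcp_pos: [558.0, 43.6, 71.4]
ee_rot: [3.141, 0.0, 1.751]
wrist_force: [0.3, 2.0, 0.8]
opening: -0.0
gripper_force: 1.2
```

Emit:
play_rows(
  motion=[
    [-0.14, 0.06, 0, 0.035, 1],
    [0, 0, 0, 0, 1],
  ],
)

```text
time_s: 15.52
tcp_pos: [558.4, 42.0, 71.1]
ee_rot: [-3.141, 0.001, 1.715]
wrist_force: [0.3, -0.5, -0.7]
opening: 0.1
gripper_force: 0.0
```

```bash
python3 -c "
from h import *
report(); print(where()[2]['gripper_force'])"
```

```text
face turn 108.1 off tang 16.7 rad 36.9 F ccw/rad -0.5 0.2 t 15.525
0.041990457102656364
```

Emit:
play_rows(
  motion=[
    [0.5, 0, 0, 0, 1],
    [0.5, 0, 0, 0, 1],
    [0.5, 0, -2, 0, 1],
    [0, 0, -4, 0, 1],
    [0, 0, 0, 0, 1],
  ],
)

```text
time_s: 16.15
tcp_pos: [559.7, 57.9, 137.1]
ee_rot: [3.133, 0.001, 1.716]
wrist_force: [-0.7, 0.9, 0.7]
opening: 0.1
gripper_force: 0.0
```

Emit:
play_rows(
  motion=[
    [4, 0, -2, 0, 1],
    [0, 0, 0, 0, 1],
  ],
)

```text
time_s: 16.4
tcp_pos: [551.6, 99.2, 153.8]
ee_rot: [3.138, -0.0, 1.718]
wrist_force: [0.7, -0.1, -0.1]
opening: 0.1
gripper_force: 0.0
```

```bash
python3 -c "
from h import *
for n in ('top','scene'):
    s=snap(n); W=cloud(s); d=np.hypot(W[...,0]-C[0],W[...,1]-C[1])
    m=(W[...,2]>75)&(W[...,2]<96)&(d<50)&(s['pixels'].min(-1)>130)
    print(n,m.sum())
    if m.any():
        q=np.median(W[m],0); print(q,TH0-np.degrees(np.arctan2(q[1]-C[1],q[0]-C[0])))
p,yaw,o=where(); print(p,yaw)
b=np.array([522.5,-94.5]); d=b-p[:2]; x=np.array([np.cos(yaw),np.sin(yaw)]); y=np.array([np.sin(yaw),-np.cos(yaw)]); print('to button cm',d@x/10,d@y/10)
"
```

```text
top 12
[557.89471236  36.69233568  91.21055418] 90.25262832470423
scene 24
[564.16341423  33.48243346  89.56478411] 97.97199960742333
[550.80259088  97.25998057 151.76024976] 1.7171417250120617
to button cm -18.558299837762036 -5.596317994979241
```

The peg is still at 90°. The force-free point just reached was the balance point itself, where friction held the dial. The face needs to go clearly past it, to about 114°; the peg at the fourth stop touches only beyond 120°. Third try.

Emit:
play_rows(
  motion=[
    [-3, 0, 1, 0, 1],
    [0, 0, 2, -0.165, 1],
    [0, 0, 2, -0.145, 1],
    [0, 0, 2, 0, 1],
    [0, 0, 0, 0, 1],
  ],
)

```text
time_s: 17.12
tcp_pos: [553.1, 66.9, 78.7]
ee_rot: [-3.137, -0.002, 2.022]
wrist_force: [0.3, -1.0, -0.5]
opening: -0.1
gripper_force: 0.0
```

```bash
python3 -c "
from h import *
report();print(where()[0]); plan([88,92])"
```

```text
face turn 90.5 off tang 29.4 rad 46.3 F ccw/rad -1.0 -0.2 t 17.125
[553.08709177  66.85902262  78.71909129]
88 cm [-1.08 -0.9 ] turn -0.044
92 cm [-0.27  0.11] turn 0.07
```

Emit:
play_rows(
  motion=[
    [0, -0.9, 0.2, -0.044, 1],
    [-0.5, 0, 0.2, 0, 1],
    [-0.5, 0, 0, 0, 1],
    [0, 0, 0, 0, 1],
  ],
)

```text
time_s: 17.62
tcp_pos: [552.5, 54.2, 77.8]
ee_rot: [3.141, 0.001, 2.068]
wrist_force: [-1.2, 0.9, 0.2]
opening: -0.3
gripper_force: 0.0
```

```bash
python3 -c "
from h import *
report();print(where()[0]); plan([90,94])"
```

```text
face turn 87.9 off tang 16.4 rad 41.0 F ccw/rad 1.3 -0.6 t 17.625
[552.48713556  54.18588518  77.77883425]
90 cm [-0.08 -0.24] turn 0.037
94 cm [-0.27  0.11] turn 0.07
```

Emit:
play_rows(
  motion=[
    [-0.1, -0.26, 0.5, 0.037, 1],
    [-0.27, 0.11, 0, 0.07, 1],
    [-0.27, 0.11, 0, 0.07, 1],
    [0, 0, 0, 0, 1],
  ],
)

```text
time_s: 18.12
tcp_pos: [553.7, 48.6, 71.7]
ee_rot: [-3.141, -0.001, 1.892]
wrist_force: [-0.9, 1.6, -0.6]
opening: -0.0
gripper_force: 0.7
```

Emit:
play_rows(
  motion=[
    [-0.14, 0.06, 0, 0.035, 1],
    [-0.14, 0.06, 0, 0.035, 1],
    [-0.14, 0.06, 0, 0.035, 1],
    [0, 0, 0, 0, 1],
  ],
)

```text
time_s: 18.62
tcp_pos: [557.0, 44.9, 72.2]
ee_rot: [-3.141, 0.0, 1.787]
wrist_force: [-2.9, 3.4, -1.8]
opening: -0.1
gripper_force: 1.4
```

Emit:
play_rows(
  motion=[
    [-0.14, 0.06, 0, 0.035, 1],
    [0, 0, 0, 0, 1],
    [0, 0, 0, 0, 1],
  ],
)

```text
time_s: 19.0
tcp_pos: [558.3, 43.4, 72.6]
ee_rot: [3.141, 0.0, 1.753]
wrist_force: [-0.9, 0.9, -0.7]
opening: 0.1
gripper_force: 0.7
```

```bash
python3 -c "
from h import *
report(); print(where()[2]['gripper_force']); plan([110,112,114])"
```

```text
face turn 106.0 off tang 16.7 rad 37.7 F ccw/rad 1.0 -0.7 t 19.0
0.6740916869603097
110 cm [-0.24  0.14] turn 0.07
112 cm [-0.13  0.06] turn 0.035
114 cm [-0.13  0.06] turn 0.035
```

Emit:
play_rows(
  motion=[
    [-0.14, 0.06, 0, 0.035, 1],
    [0, 0, 0, 0, 1],
  ],
)

```text
time_s: 19.25
tcp_pos: [559.2, 42.1, 72.6]
ee_rot: [3.141, 0.001, 1.717]
wrist_force: [-0.2, 0.6, 1.0]
opening: 0.5
gripper_force: 0.0
```

Emit:
play_rows(
  motion=[
    [-0.14, 0.06, 0, 0.035, 1],
    [0, 0, 0, 0, 1],
  ],
)

```text
time_s: 19.5
tcp_pos: [559.8, 40.9, 72.4]
ee_rot: [3.141, 0.0, 1.682]
wrist_force: [0.1, -0.2, 0.3]
opening: 0.2
gripper_force: 0.0
```

Emit:
play_rows(
  motion=[
    [-0.14, 0.06, 0, 0.035, 1],
    [0, 0, 0, 0, 1],
  ],
)

```text
time_s: 19.75
tcp_pos: [560.4, 39.7, 72.3]
ee_rot: [3.142, 0.0, 1.647]
wrist_force: [-0.1, 0.7, -0.5]
opening: 0.4
gripper_force: 0.0
```

```bash
python3 -c "
from h import *
report(); print(where()[2]['gripper_force'])
for n in ('top','scene'):
    s=snap(n); W=cloud(s); d=np.hypot(W[...,0]-C[0],W[...,1]-C[1]); save(s,f'pics/{n}2.png')
    if n=='scene': cv2.imwrite('pics/sc2.png',cv2.resize(s['pixels'][120:230,240:380],None,fx=5,fy=5)[...,::-1])
    m=(W[...,2]>75)&(W[...,2]<96)&(d<50)&(s['pixels'].min(-1)>130)
    print(n,m.sum(), np.median(W[m],0) if m.any() else '')"
```

```text
face turn 112.0 off tang 16.7 rad 37.5 F ccw/rad 0.7 -0.1 t 19.75
0.0
top 0 
scene 33 [568.75867218  16.03900408  88.64466901]
```

View pics/sc2.png

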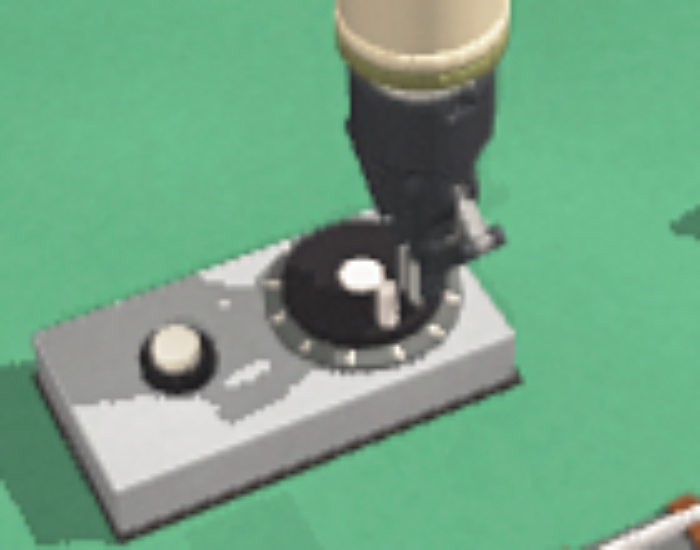

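The scene crop shows the peg clear of the finger at (388,303), at about 120°, the fourth click. I lift straight up and re-check.

Emit:
play_rows(
  motion=[
    [0.1, 0, -1, 0, 1],
    [0, 0, -2, 0, 1],
    [0, 0, -4, 0, 1],
    [0, 0, 0, 0, 1],
  ],
)

```text
time_s: 20.35
tcp_pos: [563.7, 40.8, 148.5]
ee_rot: [3.132, 0.001, 1.648]
wrist_force: [0.3, 0.0, 0.2]
opening: -0.1
gripper_force: 0.0
```

```bash
python3 -c "
from h import *
report()
for n in ('top','scene'):
    s=snap(n); W=cloud(s); d=np.hypot(W[...,0]-C[0],W[...,1]-C[1])
    m=(W[...,2]>75)&(W[...,2]<96)&(d<50)&(s['pixels'].min(-1)>130)
    print(n,m.sum(), np.median(W[m],0) if m.any() else '')
p,yaw,o=where(); print(p,yaw)
b=np.array([522.5,-94.5]); d=b-p[:2]; x=np.array([np.cos(yaw),np.sin(yaw)]); y=np.array([np.sin(yaw),-np.cos(yaw)]); print('to button cm',d@x/10,d@y/10)"
```

```text
face turn 112.0 off tang 17.5 rad 40.9 F ccw/rad 0.0 0.3 t 20.35
top 18 [561.27875429  19.40467435  90.55629333]
scene 25 [568.7593287   14.98209866  88.36213858]
[561.27678337  40.84691103 144.30453302] 1.647916821723758
to button cm -13.195709656066645 -4.908920370688806
```

The peg rests at (561,19) by the top camera, the fourth click. Next is the button.

Emit:
play_rows(
  motion=[
    [-4.4, -1.65, 0, 0, 1],
    [-4.4, -1.65, 0, 0, 1],
    [-4.4, -1.6, 0, 0, 1],
    [0, 0, 3, 0, 1],
    [0, 0, 0, 0, 1],
  ],
)

```text
time_s: 21.08
tcp_pos: [518.8, -94.3, 109.3]
ee_rot: [-3.136, -0.002, 1.647]
wrist_force: [-0.7, 0.1, -0.4]
opening: 0.1
gripper_force: 0.0
```

Emit:
play_rows(
  motion=[
    [0, 0, 2, 0, 1],
    [0, 0, 0.8, 0, 1],
    [0, 0, 0, 0, 1],
    [0, 0, 0, 0, 1],
  ],
)

```text
time_s: 21.58
tcp_pos: [522.1, -94.4, 85.2]
ee_rot: [3.141, 0.0, 1.648]
wrist_force: [0.5, -0.3, -1.0]
opening: -0.0
gripper_force: 0.0
```

Emit:
play_rows(
  motion=[
    [0, 0, 0.8, 0, 1],
    [0, 0, 0.7, 0, 1],
    [0, 0, 0.3, 0, 1],
    [0, 0, 0, 0, 1],
  ],
)

```text
time_s: 22.08
tcp_pos: [521.3, -94.5, 66.0]
ee_rot: [-3.141, -0.0, 1.648]
wrist_force: [-1.6, 0.4, 2.6]
opening: -0.1
gripper_force: 1.0
```

Emit:
play_rows(
  motion=[
    [0, 0, 0.3, 0, 1],
    [0, 0, 0, 0, 1],
  ],
)

```text
time_s: 22.32
tcp_pos: [521.8, -94.6, 63.5]
ee_rot: [3.141, 0.0, 1.648]
wrist_force: [-1.5, 0.1, 4.0]
opening: 0.2
gripper_force: 1.7
```

Emit:
play_rows(
  motion=[
    [0, 0, 0.25, 0, 1],
    [0, 0, 0, 0, 1],
  ],
)

```text
time_s: 22.58
tcp_pos: [521.9, -94.6, 61.1]
ee_rot: [3.141, 0.0, 1.648]
wrist_force: [-1.7, -0.0, 5.0]
opening: -0.1
gripper_force: 2.4
```

Emit:
play_rows(
  motion=[
    [0, 0, 0.15, 0, 1],
    [0, 0, 0, 0, 1],
  ],
)

```text
time_s: 22.82
tcp_pos: [522.0, -94.7, 60.9]
ee_rot: [3.141, 0.0, 1.648]
wrist_force: [-8.2, 1.0, 16.5]
opening: 0.0
gripper_force: 8.4
```

Emit:
play_rows(
  motion=[
    [0, 0, 0.05, 0, 1],
    [0, 0, 0, 0, 1],
    [0, 0, 0, 0, 1],
    [0, 0, 0, 0, 1],
  ],
)

```text
time_s: 23.32
tcp_pos: [522.0, -94.7, 60.8]
ee_rot: [3.141, 0.0, 1.648]
wrist_force: [-9.3, 2.5, 20.1]
opening: 0.4
gripper_force: 10.2
```

The button is bottomed: 20 N with no further travel. Release and lift.

Emit:
play_rows(
  motion=[
    [0, 0, -0.7, 0, 1],
    [0, 0, -2, 0, 1],
    [0, 0, -4, 0, 1],
    [0, 0, -4, 0, 1],
    [0, 0, 0, 0, 1],
  ],
)

```text
time_s: 23.95
tcp_pos: [524.1, -95.2, 169.7]
ee_rot: [3.135, 0.002, 1.648]
wrist_force: [-0.4, -0.8, -0.2]
opening: -0.1
gripper_force: 0.0
```

Emit:
play_rows(
  motion=[
    [0, 4, 0, 0, 1],
    [0, 4, 0, 0, 1],
    [0, 0, 0, 0, 1],
    [0, 0, 0, 0, 1],
  ],
)

```text
time_s: 24.45
tcp_pos: [600.4, -88.2, 164.2]
ee_rot: [-3.139, -0.001, 1.648]
wrist_force: [0.0, 0.2, 0.2]
opening: -0.0
gripper_force: 0.0
```

```bash
python3 -c "
from h import *
print(where()[0],where()[2]['wrist_force'])
for n in ('top','scene'):
    s=snap(n); W=cloud(s); d=np.hypot(W[...,0]-C[0],W[...,1]-C[1]); 
    m=(W[...,2]>75)&(W[...,2]<96)&(d<50)&(s['pixels'].min(-1)>130)
    b=(np.hypot(W[...,0]-522,W[...,1]+94.5)<10)&(W[...,2]<90)
    print(n,m.sum(), np.median(W[m],0) if m.any() else '', np.median(W[b],0) if b.any() else '')
    if n=='scene': cv2.imwrite('pics/end.png',s['pixels'][...,::-1])"
```

```text
[600.37287395 -88.24413031 164.17873221] [0.02479812 0.18264186 0.19444424]
top 18 [561.39561708  19.39992269  91.91103736] [522.09421033 -94.35807677  66.37241674]
scene 26 [568.53278674  15.42646339  88.46841209] [522.45804799 -94.87444526  67.10110059]
```

View pics/end.png

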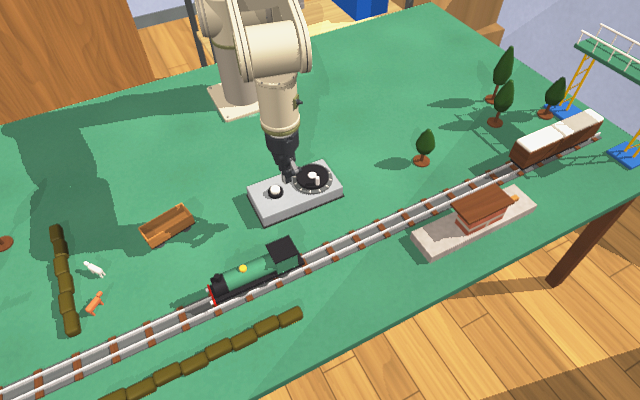

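The final view shows the peg at the fourth click (317,181) and the button back up at z≈67 (275,191). The engine, wagon and tree are unmoved, and the tool is clear of everything.

```bash
python3 -c "
from h import *
print(sign_off())"
```

```text
the job is handed in; nothing more can be done
None
```

I turned the dial clockwise to the fourth click (twice it sprang back to the third click before it held), then pressed the start button fully down and let it up; the cameras show the engine, wagon and tree unmoved. The job is handed in, with no verdict returned.

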